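Clamp the glue press with a ratchet wrench

ROBOT

A 6-joint arm with a two-finger parallel gripper is mounted at the origin on the work surface. World frame = base frame: x ahead of the robot, y to its left, z up, the work surface at z = 0. Lengths are in m, angles in rad, forces in N, time in s.
With the tool pointing down it reaches from about 0.275 to 0.725 m from the base axis. Payload 5.6 kg.
Tool frame: the origin (TCP) lies midway between the tips of the shut fingers; the grasp point (between the pads) lies 19 mm behind it; z points along the fingers, y is the direction in which the jaws open and shut (so a half turn about z gives the same grasp; the last joint's range is limited). The gripper opens to 85 mm and grips with 20 to 120 N. Pads are 22 mm wide; open, the fingers measure 114 mm over their backs; the gripper's body (76 mm by 85 mm) begins 54 mm behind the grasp point. The pads swing forward as they close: fully open they stand 13 mm farther back than shut.
Start: joints at [1.56, 0.255, 0.108, 0, -1.424, -0.285], TCP at [0.16, 0.526, 0.231] pointing down, gripper open.
Joint ranges: [-2.95, 2.95], [-1.21, 1.97], [-1.09, 1.5], [-2.87, 1.71], [-2.94, -0.07], [-3.05, 3.05]. Speed limits (rad/s): [2.57, 2.57, 3.14, 3.14, 3.14, 3.14].

INTERFACE

Orientations are given as a 3x3 rotation matrix whose columns are the frame's x, y, z axes.
In Python, from station import status, viewer, order gives the robot as it stands.
- The arm moves only by the tool arm_command, never from a script. Its argument "series" is text: rows parted by semicolons, each of 7 numbers parted by spaces: the shift along the tool's x, y, z in m, then the turn, a rotation vector about the tool's x, y, z in rad, then the opening, from 0 (shut) to 1 (fully open). A call has 1 to 20 rows; each row is the pose to reach, as a shift and turn from the pose commanded when the call began, along the tool's axes at that moment; what a row does not reach only later rows make up. A row lasts 1/12 s, in which the tool goes at most 41.7 mm and 7.16 degrees, less where a joint would pass 70% of its speed; a pose out of reach is approached as far as the arm can. A call with a gripper value outside its range is refused whole. The fingers move at their own pace and stop on an object; "squeeze" is the grip in N (left out, the last holds). Time passes only in rows, so rows that repeat a pose let the fingers close. It gives the time, the measured TCP pose, the force and the opening at its end, in the units of the state.
- status.sense(): the state, without advancing time (a new reading comes with each control period).
- viewer.grab_frame(name): name is "scene" or "side" or "wrist"; returns a dict with "img" (480x640x3 uint8, red, green, blue), "fx", "fy", "cx", "cy" (pixels), "distortion" ([k1, k2, p1, p2, k3] as OpenCV has them; the pictures are not rectified), "origin" and "orientation" of the camera in the world. Camera axes: x right, y up, looking along -z (the intrinsics and any distortion apply to the point x, -y, -z); pixel columns grow to the right and rows downward; lengths in m; the calibration is good to about 2 mm. A picture is of the moment at which its call begins. There is no depth.
- order.job_done(): hands the job in, once; it reports no verdict.
The state is a dict: "time_s": time; "joints": joint angles; "joint_velocities": joint speeds; "joint_efforts": joint torques, N m; "position": TCP position; "tool_rot": TCP orientation; "wrist_force": force on the tool from outside, world axes, zero at the start; "ft_torque": the same for the moment, N m; "width": finger opening in m.
Only numpy, scipy, OpenCV 4.12 (cv2) and the standard library are available. Lean on these libraries where they do the work, as an engineer would, in place of code of your own. Each camera call takes 0.05 s, during which the arm holds its last target. There are 200 camera calls.

TASK

Take the red-handled ratchet wrench from its wooden rest, set its socket fully down over the hex head of the screw on the green glue press, and swing the handle back and forth, turning the screw clockwise (seen from above) and letting the ratchet slip on each return stroke, until the boards are clamped at about 1.1 newton metres on the screw; much more would crush them. Then let go, leaving the wrench sitting fully home on the screw, and do not disturb the other things on the bench.

Things in the scene. Friction and masses are not known exactly. Their poses are not given: they have to be found in the camera images.
- wrench_grip (a point): Centre of the red grip of the loose ratchet wrench (450 g, steel head 56 mm across), 105 mm from the socket's axis, 32 mm above the socket's mouth. The bar is 20 mm wide, 16 mm tall; red from 71 to 175 mm from the axis. x points along the handle towards the head, z up through the wrench's top. Centre of mass about 30 mm from the axis.
- rest: Fixed wooden rest under the wrench: board 10 mm thick, 70 mm wide; the socket's mouth stands on it, so the grip's centre is 42 mm above the table. A saddle 24 mm high, 20 mm long, 50 mm wide holds the bar 150 mm from the socket's axis. Origin on the table under that axis, handle to -x.
- socket_hex (a point): Centre of the mouth (lower face) of the socket under the head, z up its axis, x square to a pair of flats. Hex hole 32 mm across flats, 18 mm deep, with a flared mouth (5 mm high, 3 mm lead-in per side). Swinging the handle clockwise seen from above drives the socket; counter-clockwise it slips (under 0.1 N m, a catch every 15 degrees).
- socket (a joint): Ratchet slip in rad, 0 at the start: grows as the handle is swung counter-clockwise (seen from above) against the standing socket.
- screw_foot (a point): Foot of the press screw's hex head, on its axis, 112 mm above the table; z up, x square to a pair of flats. The head is 30 mm across flats, 20 mm tall, above a 44 mm brass washer. With the wrench fully home the socket's mouth is 2 mm above this point. The screw stays where it is left.
- press: The green glue press, fixed: bed 170 x 230 x 30 mm, two columns 196 mm apart along its y axis with tops 113 mm above the table, and a crossbeam 50 mm wide, 105 mm high, between them with the screw in its middle. Origin at the centre of its underside, z up.
- stack: Stack of glued boards, 130 x 100 x 31 mm, in the press's bed; origin under its centre. The screw (15 mm a turn) turns at a steady 0.75 N m until, after 1.0 to 2.6 rad (unknown beforehand), the plate meets the boards; then torque climbs some 0.7 N m per rad: 100 N of clamping at 1.0 N m, 190 at 1.2, over 250 crushes. After a brisk swing the standing torque reads up to 0.3 N m low, after a slow one 0.1.
- tape: Bystander: a roll of paper tape, 96 mm across, 22 mm high, lying flat. Origin at the centre of its underside.
- sanding_block: Bystander: a cork sanding block 70 x 45 x 30 mm. Origin at the centre of its underside.
- glue: Bystander: a white glue bottle with red cap, 52 mm across, 140 mm tall. Origin at the centre of its underside.
- spray: Bystander: a spray can, 56 mm across, 160 mm tall. Origin at the centre of its underside.
- tub: Bystander: an open yellow tub, 90 mm across, 70 mm tall. Origin at the centre of its underside.
- screwdriver: Bystander: a screwdriver with green handle lying flat, about 200 mm long. Origin at the centre of its underside.
- glider: Bystander: a delicate wooden model glider on a stand, 150 x 200 mm, 130 mm tall. Origin at the centre of its underside.
Things that resemble listed ones, but are neither listed nor needed, are in the scene too. Leave any yellow look-alike of the part that bears wrench_grip alone.

How it is judged:
On the way, in this order (a step that is already met when the one before it is completed fails the run):
1. the wrench's socket sits fully home over the hex head (horizontal distance between socket_hex and screw_foot below 0.004 m and z of socket_hex in the frame of screw_foot between -0.003 and 0.006 m and angle between socket_hex's own z axis and vertical below 0.12 rad), for 0.2 s.
2. with the wrench on the hex head, the screw is tightened in strokes (the ratchet has slipped 0.5 rad or more) until the boards are held with more than 80 N (all of step 1 and contact force between press and stack above 80 N and value of joint socket above 0.5 rad), for 0.1 s.
At the end, for the whole second after the job is handed in: The boards are held with 80 to 240 N (about 0.95 to 1.3 N m on the screw), the ratchet has slipped at least 0.5 rad in all, and the wrench sits home on the hex head: socket mouth within 4 mm of the screw's axis, less than 6 mm above the head's foot, tilted less than 0.12 rad (all of step 2 and contact force between press and stack below 240 N); the robot touches nothing.
It fails at once if the boards are crushed: clamped with more than 250 N (contact force between press and stack above 250 N).
It fails at once if a bystander is moved by more than 20 mm (distance of any of tape, sanding_block, glue, spray, tub, screwdriver, glider from where it was at the start of the episode above 0.02 m).
It also fails if it takes over 72 s, if anything falls off the work surface, if the arm or the gripper's body presses on something with over 40 N, if the wrist force passes 120 N, or if a joint passes its speed limit or range.

## Working session

There is one attempt and no reset: what is moved stays moved. The work goes in short steps, Python scripts to look and compute and a tool call to move; the robot and the scene stay as the last step left them, time stands still between calls to the robot, and variables do not carry over. Pictures are saved under pics/ and viewed, about 8 in all and at most 12, crops included, and the job is handed in when it is done.

Besides the shell and the picture viewer there is one more tool, called in YAML: its name, and indented under it one key for each argument. arm_command: Moves the arm, as the interface text tells. Its arguments: {"type":"object","properties":{"series":{"type":"string"},"squeeze":{"type":"number"}},"required":["series"]}

```bash
ls; mkdir -p pics; python3 - <<'E'
from station import status, viewer
import cv2,pickle
fr={}
for n in ("scene","side"):
    f=viewer.grab_frame(n); fr[n]=f
    cv2.imwrite(f"pics/{n}0.png",f["img"][:,:,::-1])
    print(n,f["fx"],f["fy"],f["cx"],f["cy"],f["distortion"],f["origin"],f["orientation"])
pickle.dump(fr,open("fr0.pkl","wb"))
print(status.sense())
E
```

```text
pics
scene 488.7355753082554 488.7355753082554 318.12375278111824 241.32361852586965 [-0.05124981  0.          0.          0.          0.        ] [ 1.2460754  -0.1300277   0.89418457] [[ 0.13242719 -0.7237675   0.67721758]
 [ 0.99098642  0.08273827 -0.10535797]
 [ 0.02022286  0.68506568  0.72820056]]
side 443.1186697200813 443.1186697200813 321.07040189189274 253.0988145680964 [-0.03373602  0.          0.          0.          0.        ] [0.38812367 0.83166157 0.63682443] [[-0.99016368  0.06825102 -0.12213799]
 [-0.13977551 -0.52134266  0.84182221]
 [-0.00622052  0.85061368  0.52575439]]
{'time_s': 0.1, 'joints': array([ 1.55961786e+00,  2.55692746e-01,  1.07114342e-01, -3.92913295e-04,
       -1.42393792e+00, -2.84588428e-01]), 'joint_velocities': array([0.0001436 , 0.00075015, 0.00203975, 0.00137802, 0.00018755,
       0.00075321]), 'joint_efforts': array([-1.45752805e-03, -3.87604380e+01,  2.38476044e+01,  5.37778839e+00,
       -3.71764167e-03, -1.35267200e-06]), 'position': array([0.16014552, 0.52568831, 0.23048037]), 'tool_rot': array([[ 9.56562060e-01, -2.91528487e-01, -4.07885982e-04],
       [-2.91528752e-01, -9.56560528e-01, -1.71553634e-03],
       [ 1.09960084e-04,  1.75992747e-03, -9.99998445e-01]]), 'wrist_force': array([-0.22939031, -0.31709052, -0.01547837]), 'ft_torque': array([ 0.04337215,  0.02842982, -0.02914792]), 'width': 0.08578547570377401}
```

View pics/scene0.png

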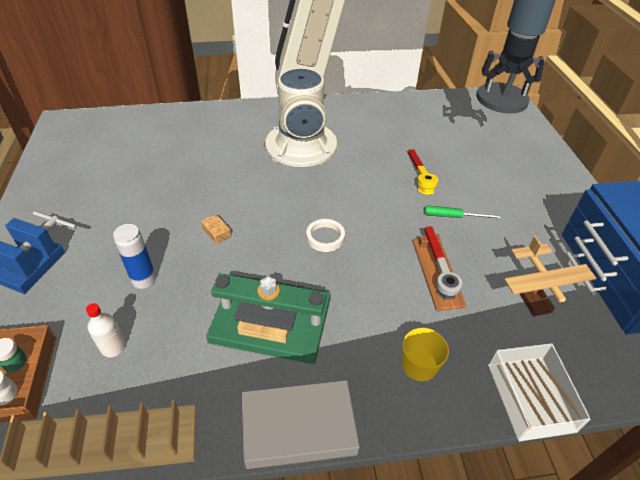

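View pics/side0.png

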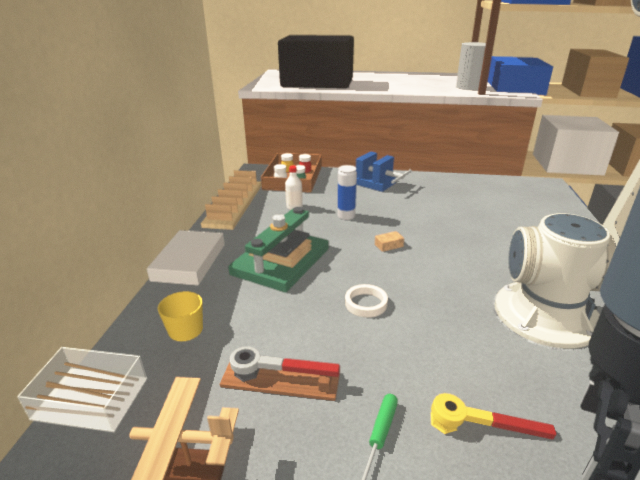

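The scene view shows the wrench with its head at about (449,284) and its grip end at (430,230). The screw is at (267,285) and the tape at (325,235). In the side view the head is at (244,360), the grip at (310,367) and the screw at (279,222). I'll zoom in on a composite.

```bash
cat > h.py <<'E'
import numpy as np,cv2
def ray(f,uv):
    K=np.array([[f["fx"],0,f["cx"]],[0,f["fy"],f["cy"]],[0,0,1]])
    p=cv2.undistortPoints(np.array([[uv]],float),K,np.array(f["distortion"]))[0,0]
    d=np.array(f["orientation"])@np.array([p[0],-p[1],-1]); return np.array(f["origin"]),d/np.linalg.norm(d)
def plane(f,uv,z):
    o,d=ray(f,uv); return o+d*(z-o[2])/d[2]
def tri(f1,u1,f2,u2):
    A=[];b=[]
    for f,u in((f1,u1),(f2,u2)):
        o,d=ray(f,u);P=np.eye(3)-np.outer(d,d);A.append(P);b.append(P@o)
    x=np.linalg.lstsq(np.vstack(A),np.hstack(b),rcond=None)[0]
    return x,[np.linalg.norm(a@x-c) for a,c in zip(A,b)]
def proj(f,X):
    K=np.array([[f["fx"],0,f["cx"]],[0,f["fy"],f["cy"]],[0,0,1]])
    R=np.diag([1,-1,-1])@np.array(f["orientation"]).T
    return cv2.projectPoints(np.array(X,float).reshape(-1,1,3),cv2.Rodrigues(R)[0],-R@np.array(f["origin"]),K,np.array(f["distortion"]))[0][:,0]
def crop(f,u,v,w,s):
    h=w*3//4;im=f["img"][v:v+h,u:u+w,::-1];return cv2.resize(im,(w*s,h*s),interpolation=cv2.INTER_CUBIC)
E
python3 - <<'E'
import pickle;from h import *
fr=pickle.load(open("fr0.pkl","rb"));a,b=fr["scene"],fr["side"]
t=[crop(a,390,215,100,4),crop(b,215,325,140,0 or 3),crop(a,217,245,100,4),crop(b,230,190,100,4)]
t=[cv2.resize(x,(400,300)) for x in t]
cv2.imwrite("pics/c1.png",np.vstack([np.hstack(t[:2]),np.hstack(t[2:])]))
for n,f,box in(("scene",a,(395,480,215,300)),("side",b,(215,360,330,400))):
    im=f["img"].astype(int);m=(im[:,:,0]>110)&(im[:,:,1]<50)&(im[:,:,2]<60)
    mm=np.zeros_like(m);mm[box[2]:box[3],box[0]:box[1]]=m[box[2]:box[3],box[0]:box[1]]
    y,x=np.nonzero(mm);print(n,len(x),x.mean(),y.mean(),x.min(),x.max(),y.min(),y.max(),plane(f,(x.mean(),y.mean()),.046))
print("head",tri(a,(449,284),b,(244,360)),"screw",tri(a,(267,283),b,(279,221)))
E
```

```text
scene 235 433.77021276595747 242.06382978723406 425 443 227 259 [0.49126295 0.26851865 0.046     ]<stdin>:9: RuntimeWarning: Mean of empty slice.
  ret = ret.dtype.type(ret / rcount)
Traceback (most recent call last):
ValueError: zero-size array to reduction operation minimum which has no identity
```

View pics/c1.png

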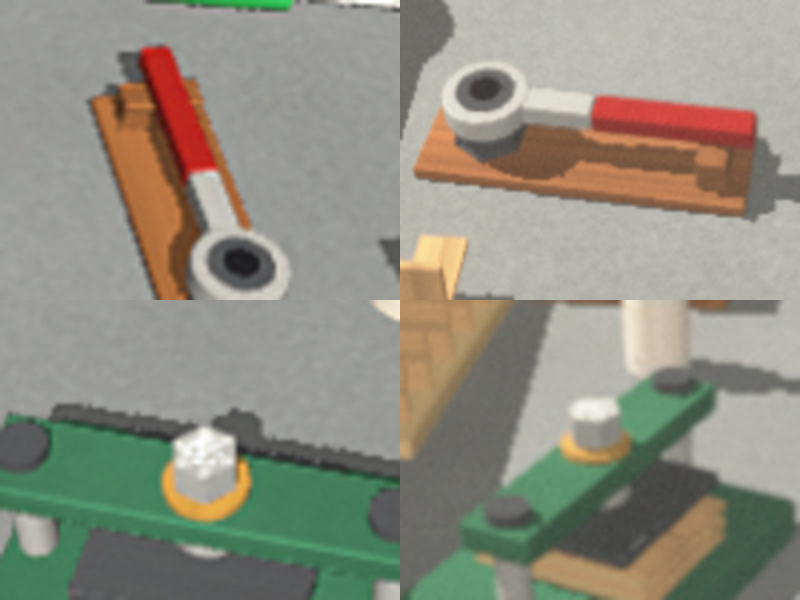

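```bash
python3 - <<'E'
import pickle;from h import *
fr=pickle.load(open("fr0.pkl","rb"));a,b=fr["scene"],fr["side"]
h,e=tri(a,(450.2,281),b,(244.7,356.5));print("head",h,e)
s,e=tri(a,(268.2,280.5),b,(278.7,217.2));print("screw",s,e, plane(a,(268.2,280.5),.132),plane(b,(278.7,217.2),.132))
for f,u in((a,(428.7,227.2)),(a,(440.7,257.7)),(b,(215+193/2.857,325+112/2.857)),(b,(215+353/2.857,325+124/2.857))): print("grip ends",plane(f,u,.050))
print("colcaps",[plane(a,u,.113) for u in((217+23/4,245+148/4),(217+390/4,245+215/4))],[plane(b,u,.113) for u in((230+275/4,190+80/4),(230+110/4,190+210/4))])
E
```

```text
head [0.61365123 0.26816709 0.04976354] [np.float64(0.0009142899172097576), np.float64(0.0009142899172095988)]
screw [ 0.63352563 -0.1321011   0.1326156 ] [np.float64(0.000947504466979046), np.float64(0.0009475044669786518)] [ 0.63195359 -0.13254725  0.132     ] [ 0.63422076 -0.13182858  0.132     ]
grip ends [0.44461225 0.26889821 0.05      ]
grip ends [0.54510381 0.26815909 0.05      ]
grip ends [0.53999824 0.27690427 0.05      ]
grip ends [0.43926252 0.27346575 0.05      ]
colcaps [array([ 0.60994554, -0.2244247 ,  0.113     ]), array([ 0.67330191, -0.04477628,  0.113     ])] [array([ 0.59955266, -0.21617318,  0.113     ]), array([ 0.66423239, -0.03452515,  0.113     ])]
```

arm_command:
  series: "0.02 0.007 0 0 0 -0.02 1; 0.05 0.018 0.005 0 0 -0.05 1; 0.09 0.032 0.01 0 0 -0.09 1; 0.13 0.046 0.015 0 0 -0.13 1; 0.17 0.06 0.02 0 0 -0.17 1; 0.21 0.074 0.025 0 0 -0.21 1; 0.25 0.088 0.03 0 0 -0.25 1; 0.29 0.102 0.035 0 0 -0.296 1; 0.33 0.117 0.04 0 0 -0.296 1; 0.365 0.129 0.04 0 0 -0.296 1; 0.39 0.138 0.04 0 0 -0.296 1; 0.405 0.143 0.04 0 0 -0.296 1; 0.41 0.145 0.04 0 0 -0.296 1; 0.41 0.145 0.04 0 0 -0.296 1"

```text
time_s: 1.27
position: [0.5107, 0.2669, 0.1905]
tool_rot: [[1.0, -0.002, -0.001], [-0.002, -1.0, -0.001], [-0.001, 0.001, -1.0]]
wrist_force: [-0.6, 0.4, 0.0]
width: 0.0852
```

```bash
python3 - <<'E'
from station import status, viewer
import cv2,pickle,numpy as np
from h import *
f=viewer.grab_frame("wrist");s=status.sense()
cv2.imwrite("pics/w1.png",f["img"][:,:,::-1]);pickle.dump(f,open("w1.pkl","wb"))
print(s["time_s"],s["joints"],s["position"],s["tool_rot"],f["origin"],f["orientation"],f["distortion"])
im=f["img"].astype(int);m=((im[:,:,0]>100)&(im[:,:,1]<60)&(im[:,:,2]<70)).astype(np.uint8)
n,l,st,c=cv2.connectedComponentsWithStats(m)
for i in range(1,n):
    if st[i,4]>300:
        r=cv2.minAreaRect(np.argwhere(l==i)[:,::-1].astype(np.float32));print(st[i],r)
        for p in cv2.boxPoints(r): print(p,plane(f,p,.050))
E
```

```text
1.3167 [ 7.54469934e-01  3.21622140e-01  9.69977998e-02 -4.35169625e-04
 -1.34712256e+00  8.15634617e-01] [0.51001282 0.26770993 0.19076097] [[ 9.99999206e-01 -7.88334854e-04 -9.83231355e-04]
 [-7.88671313e-04 -9.99999631e-01 -3.41856481e-04]
 [-9.82961495e-04  3.42631656e-04 -9.99999458e-01]] [0.58490649 0.2659703  0.33247753] [[-1.83555677e-03  9.57521122e-01  2.88357297e-01]
 [-9.99997617e-01 -2.09837851e-03  6.02340727e-04]
 [ 1.18183672e-03 -2.88355504e-01  9.57522692e-01]] [-0.06617835  0.          0.          0.          0.        ]
[ 310  188   25  118 2724] ((322.0, 246.5), (117.0, 24.0), 90.0)
[310. 188.] [0.54381911 0.27661007 0.05      ]
[334. 188.] [0.5437791 0.2576103 0.05     ]
[334. 305.] [0.44149085 0.25694584 0.05      ]
[310. 305.] [0.44153925 0.27794415 0.05      ]
```

View pics/w1.png

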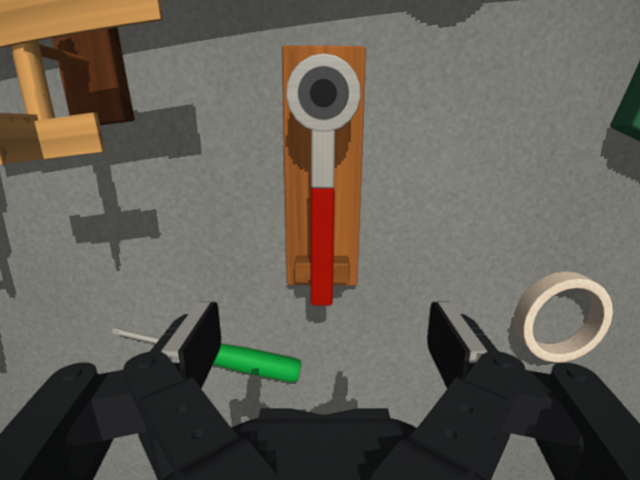

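The wrist view shows the wrench lying straight along the tool's x. Its grip spans (322,188) to (322,305), the head is at (323,92), and the fingers sit astride it. I'll descend and grip.

arm_command:
  series: "0 0 0.02 0 0 0 1; 0 0 0.055 0 0 0 1; 0 0 0.09 0 0 0 1; 0 0 0.12 0 0 0 1; 0 0 0.145 0 0 0 1; 0 0 0.16 0 0 0 1; 0 0 0.168 0 0 0 1; 0 0 0.168 0 0 0 0.6; 0 0 0.168 0 0 0 0.2; 0 0 0.168 0 0 0 0; 0 0 0.168 0 0 0 0; 0 0 0.168 0 0 0 0; 0 0 0.168 0 0 0 0; 0 0 0.168 0 0 0 0; 0 0 0.168 0 0 0 0"
  squeeze: 110

```text
time_s: 2.57
position: [0.5108, 0.2682, 0.0246]
tool_rot: [[1.0, 0.0, 0.002], [0.0, -1.0, 0.001], [0.002, -0.001, -1.0]]
wrist_force: [-2.0, -0.7, 6.8]
width: 0.0181
```

arm_command:
  series: "0 0 -0.01 0 0 0 0; 0 0 -0.03 0 0 0 0; 0 0 -0.06 0 0 0 0; 0 0 -0.09 0 0 0 0; 0 0.01 -0.12 0 0 0 0; 0 0.03 -0.14 0 0 0 0; 0 0.06 -0.155 0 0 0 0; 0 0.09 -0.165 0 0 0 0; 0 0.125 -0.165 0 0 0 0; 0 0.16 -0.165 0 0 0 0; 0 0.195 -0.165 0 0 0 0; 0 0.23 -0.165 0 0 0 0; 0 0.26 -0.165 0 0 0 0; 0 0.28 -0.165 0 0 0 0; 0 0.293 -0.165 0 0 0 0; 0 0.3 -0.165 0 0 0 0; 0 0.3 -0.165 0 0 0 0; 0 0.3 -0.165 0 0 0 0"

```text
time_s: 4.07
position: [0.5098, -0.0318, 0.1879]
tool_rot: [[1.0, -0.0, -0.001], [-0.0, -1.0, 0.0], [-0.001, -0.0, -1.0]]
wrist_force: [-0.3, 0.6, -4.5]
width: 0.0179
```

```bash
python3 - <<'E'
from station import status, viewer
import cv2,pickle,numpy as np
from h import *
fr={n:viewer.grab_frame(n) for n in("wrist","side","scene")};s=status.sense();fr["s"]=s
pickle.dump(fr,open("w2.pkl","wb"))
print(s["time_s"],s["joints"],s["position"],s["tool_rot"],s["wrist_force"],s["ft_torque"],s["width"])
w=fr["wrist"];p=proj(w,[[.633,-.132,.132],[.615,-.033,.218]]);print(p)
q=proj(fr["side"],[[.615,-.033,.19]])[0];print(q)
u,v=[int(x) for x in p[0]];x0=min(max(u-50,0),540);y0=min(max(v-37,0),405)
sx,sy=int(q[0])-60,int(q[1])-45
print("w crop",x0,y0,"side crop",sx,sy)
wi=cv2.resize(w["img"][:,:,::-1],(400,300))
c=cv2.resize(crop(w,x0,y0,100,4),(400,300));d=cv2.resize(crop(fr["side"],sx,sy,120,4),(400,300))
q=proj(fr["scene"],[[.6,-.033,.19]])[0];tx,ty=int(q[0])-60,int(q[1])-45;print("scene crop",tx,ty)
e=cv2.resize(crop(fr["scene"],tx,ty,120,4),(400,300))
cv2.imwrite("pics/c2.png",np.vstack([np.hstack([wi,c]),np.hstack([d,e])]))
E
```

```text
4.2167 [ 2.45608322e-01  1.96485806e-01 -7.78229897e-02 -3.93504422e-04
 -1.29682205e+00  1.32662216e+00] [ 0.51021415 -0.0311406   0.18815325] [[ 9.99999032e-01  1.32756087e-03 -4.16573329e-04]
 [ 1.32768013e-03 -9.99999078e-01  2.86126415e-04]
 [-4.16193095e-04 -2.86679215e-04 -9.99999872e-01]] [ 0.04500496 -0.31894461 -5.26409182] [0.01091483 0.33494311 0.00220566] 0.018171708524145763
[[516.8188614   38.73816194]
 [324.4039383   21.82135471]]
[275.91153857 214.56229241]
w crop 466 1 side crop 215 169
scene crop 256 199
```

View pics/c2.png

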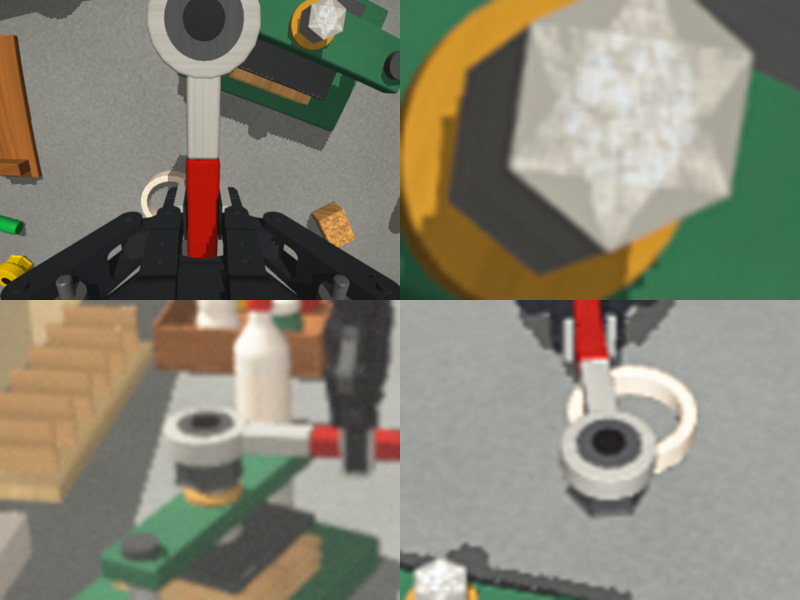

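```bash
python3 - <<'E'
import pickle;from h import *
fr=pickle.load(open("w2.pkl","rb"));w,a,b=fr["wrist"],fr["scene"],fr["side"]
V=[plane(w,(466+x/4,1+y/4),.132)[:2] for x,y in((130,25),(355,52),(330,198),(212,250),(110,165))]
V=np.array(V);c=((V[0]+V[2])/2+(V[1]+V[4])/2)/2
print("V",V,"c",c); d=V-c;print(np.linalg.norm(d,axis=1),np.degrees(np.arctan2(d[:,1],d[:,0]))%60)
print("head",tri(a,(318.4,241),b,(277.4,205)),[plane(w,(326.4,27.5),z) for z in(.21,.215,.22)])
print("head w/side",tri(w,(326.4,27.5),b,(277.4,205)),"w/scene",tri(w,(326.4,27.5),a,(318.4,241)))
# screw in fixed cams now
im=w["img"].astype(int);m=((im[:,:,0]>100)&(im[:,:,1]<60)&(im[:,:,2]<70)).astype(np.uint8)
r=cv2.minAreaRect(np.argwhere(m[200:420,280:370])[:,::-1].astype(np.float32));print(r)
E
```

```text
V [[ 0.64748039 -0.12086299]
 [ 0.6458956  -0.15112683]
 [ 0.62810072 -0.14987295]
 [ 0.62105029 -0.13452452]
 [ 0.6308225  -0.11977741]] c [ 0.6380748  -0.13541004]
[0.01732287 0.01755512 0.01756867 0.01704753 0.01723296] [57.11478227 56.45531009 55.40859334 57.02246247 54.88755987]
head (array([ 0.61081399, -0.031404  ,  0.21362559]), [np.float64(0.0012897924273808355), np.float64(0.0012897924273805599)]) [array([ 0.61561771, -0.03361864,  0.21      ]), array([ 0.61429985, -0.03358542,  0.215     ]), array([ 0.61298199, -0.03355219,  0.22      ])]
head w/side (array([ 0.61246907, -0.03384554,  0.21385299]), [np.float64(0.0020784866084276074), np.float64(0.002078486608428577)]) w/scene (array([ 0.61425517, -0.03241078,  0.21576666]), [np.float64(0.0011796329245908682), np.float64(0.0011796329245910232)])
((44.5, 132.5), (159.0, 53.0), 90.0)
```

The hex vertex radius comes out at 17.3 mm, as it should. The flats lie at 26° mod 60°, and the wrist and fixed cameras agree on the screw-to-head vector within 1 mm. I'll go above the screw with yaw +26°.

arm_command:
  series: "0.003 0.012 0 0 0 -0.04 0; 0.008 0.035 0 0 0 -0.11 0; 0.015 0.065 0 0 0 -0.2 0; 0.021 0.095 0.003 0 0 -0.29 0; 0.027 0.12 0.008 0 0 -0.37 0; 0.031 0.137 0.014 0 0 -0.43 0; 0.033 0.145 0.02 0 0 -0.457 0; 0.0335 0.1475 0.025 0 0 -0.457 0; 0.0335 0.1475 0.025 0 0 -0.457 0; 0.0335 0.1475 0.025 0 0 -0.457 0"

```text
time_s: 5.05
position: [0.5437, -0.1787, 0.163]
tool_rot: [[0.897, 0.441, -0.001], [0.441, -0.897, 0.0], [-0.001, -0.001, -1.0]]
wrist_force: [-0.4, 0.4, -4.4]
width: 0.0181
```

```bash
python3 - <<'E'
from station import status, viewer
import cv2,pickle,numpy as np
from h import *
fr={n:viewer.grab_frame(n) for n in("wrist","side","scene")};s=status.sense();fr["s"]=s
pickle.dump(fr,open("w3.pkl","wb"))
print(s["time_s"],s["joints"],s["position"],s["tool_rot"],s["wrist_force"],s["width"])
t=[cv2.resize(fr["wrist"]["img"][:,:,::-1],(400,300))]
for n in("side","scene"):
    q=proj(fr[n],[[.635,-.133,.16]])[0];x,y=int(q[0])-50,int(q[1])-37;print(n,x,y);t.append(crop(fr[n],x,y,100,4)[:300])
t.append(t[0]*0)
cv2.imwrite("pics/c3.png",np.vstack([np.hstack(t[:2]),np.hstack(t[2:])]))
E
```

```text
5.2 [-4.43522739e-02  3.27048044e-01  3.54234470e-02  1.54402421e-04
 -1.27802467e+00  2.07324752e+00] [ 0.54418344 -0.17875718  0.16398981] [[ 8.96874656e-01  4.42283340e-01  1.13937780e-03]
 [ 4.42283822e-01 -8.96875120e-01 -1.98544912e-04]
 [ 9.34066497e-04  6.81998268e-04 -9.99999331e-01]] [ 0.57007852  0.30021462 -5.0197588 ] 0.018237557701288706
side 227 169
scene 217 235
```

View pics/c3.png

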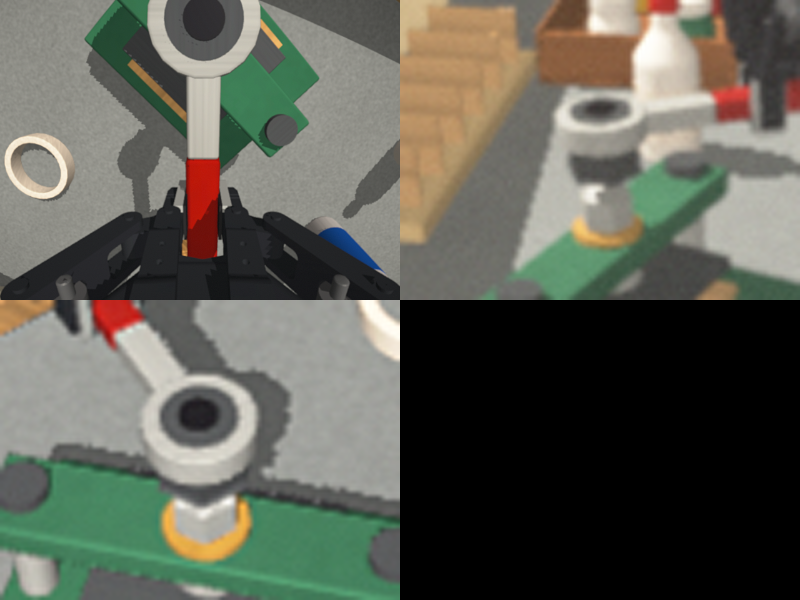

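```bash
python3 - <<'E'
import pickle;from h import *
fr=pickle.load(open("w3.pkl","rb"));w,a,b=fr["wrist"],fr["scene"],fr["side"]
print("head",tri(a,(266.5,263.5),b,(277,195.75)),"scene",plane(a,(266.5,263.5),.189),"side",plane(b,(277,195.75),.189))
print("screw scene",plane(a,(268.2,280.5),.132),"side",plane(b,(278.7,217.2),.132))
# refine hole centres by dark-disc centroid
for n,f,u in(("scene",a,(266.5,263.5)),("side",b,(277,195.7))):
    g=f["img"].max(2).astype(int);y,x=np.mgrid[:480,:640];m=(abs(x-u[0])<15)&(abs(y-u[1])<10)&(g<60)
    c=(x[m].mean(),y[m].mean());print(n,m.sum(),c,plane(f,c,.189))
# washer centroids (z~.112), yellow-orange, from first frames
E
```

```text
head (array([ 0.63591327, -0.1331945 ,  0.1892568 ]), [np.float64(0.0005701903423664452), np.float64(0.0005701903423665816)]) scene [ 0.63636615 -0.13294029  0.189     ] side [ 0.63585469 -0.13472442  0.189     ]
screw scene [ 0.63195359 -0.13254725  0.132     ] side [ 0.63422076 -0.13182858  0.132     ]
scene 66 (np.float64(266.22727272727275), np.float64(263.1212121212121)) [ 0.63536084 -0.1333959   0.189     ]
side 1 (np.float64(276.0), np.float64(196.0)) [ 0.63794804 -0.13298526  0.189     ]
```

arm_command:
  series: "-0.001 -0.0015 0.006 0 0 0 0; -0.001 -0.0015 0.012 0 0 0 0; -0.001 -0.0015 0.016 0 0 0 0; -0.001 -0.0015 0.019 0 0 0 0; -0.001 -0.0015 0.022 0 0 0 0; -0.001 -0.0015 0.024 0 0 0 0; -0.001 -0.0015 0.024 0 0 0 0"

```text
time_s: 5.78
position: [0.5434, -0.1789, 0.1396]
tool_rot: [[0.897, 0.441, 0.003], [0.441, -0.897, -0.0], [0.002, 0.001, -1.0]]
wrist_force: [4.3, -1.1, -4.1]
width: 0.0181
```

arm_command:
  series: "0.0005 0 0.003 0 0 0 0; 0.001 0 0.006 0 0 0 0; 0.001 0 0.009 0 0 0 0; 0.001 0 0.011 0 0 0 0; 0.001 0 0.012 0 0 0 0; 0.001 0 0.012 0 0 0 0"

```text
time_s: 6.28
position: [0.5434, -0.1787, 0.128]
tool_rot: [[0.897, 0.442, 0.001], [0.442, -0.897, -0.001], [0.001, 0.001, -1.0]]
wrist_force: [0.6, -1.7, 2.1]
width: 0.0181
```

```bash
cat > st.py <<'E'
from station import status
import numpy as np
s=status.sense();R=np.array(s["tool_rot"]);p=np.array(s["position"])
C=p+R@[.1045,0,0]
f=np.array(s["wrist_force"]);m=np.array(s["ft_torque"])
print(s["time_s"],"p",p.round(4),"yaw",round(np.degrees(np.arctan2(R[1,0],R[0,0])),1),"head",C.round(4),"F",f.round(1),"M",m.round(2),"Ftool",(R.T@f).round(1),"w",round(s["width"],4),"j6",s["joints"][5].round(2))
E
python3 st.py
```

```text
6.2833 p [ 0.5434 -0.1787  0.128 ] yaw 26.2 head [ 0.6372 -0.1325  0.1281] F [ 0.6 -1.7  2.1] M [-0.76 -0.44 -0.2 ] Ftool [-0.2  1.8 -2.1] w 0.0181 j6 2.07
```

The socket is home: z is 0.128 with upward contact, 14 mm past first engagement. First clockwise stroke is 1.2 rad, which is safe because contact can't come before 1.0 rad.

arm_command:
  series: "0.0001 -0.0052 0 0 0 0.05 0; 0.0005 -0.0104 0 0 0 0.1 0; 0.0021 -0.0208 0 0 0 0.2 0; 0.0047 -0.0309 0 0 0 0.3 0; 0.0082 -0.0407 0 0 0 0.4 0; 0.0128 -0.0501 0 0 0 0.5 0; 0.0183 -0.059 0 0 0 0.6 0; 0.0246 -0.0673 0 0 0 0.7 0; 0.0317 -0.075 0 0 0 0.8 0; 0.0395 -0.0819 0 0 0 0.9 0; 0.048 -0.0879 0 0 0 1.0 0; 0.0571 -0.0931 0 0 0 1.1 0; 0.0666 -0.0974 0 0 0 1.2 0; 0.0666 -0.0974 0 0 0 1.2 0; 0.0666 -0.0974 0 0 0 1.2 0"

```text
time_s: 7.53
position: [0.5618, -0.064, 0.1282]
tool_rot: [[0.737, -0.676, 0.003], [-0.676, -0.737, -0.005], [0.006, 0.002, -1.0]]
wrist_force: [7.4, -12.0, -2.3]
width: 0.0178
```

```bash
cat >> st.py <<'E'
r=p-np.array([.6368,-.1325,p[2]])
print("T_axis (cw on screw)",round(m[2]+r[0]*f[1]-r[1]*f[0],3), "Mz",m[2].round(3))
E
python3 st.py
```

```text
7.5333 p [ 0.5618 -0.064   0.1282] yaw -42.5 head [ 0.6389 -0.1346  0.1289] F [  7.4 -12.   -2.3] M [-4.05 -2.58  0.14] Ftool [13.6  3.9  2.3] w 0.0178 j6 0.66
T_axis (cw on screw) 0.531 Mz 0.137
```

```bash
cat > gen.py <<'E'
import sys,numpy as np
# args: cmd x y yaw_deg -> target yaw_deg, step deg ; C, L
x,y,y0,y1,st=map(float,sys.argv[1:6]);cx,cy,L=.6364,-.1333,.1027
n=int(np.ceil(abs(y1-y0)/st));a0=np.radians(y0);ex=np.array([np.cos(a0),np.sin(a0)]);ey=np.array([np.sin(a0),-np.cos(a0)])
for i in range(1,n+1):
    a=np.radians(y0+(y1-y0)*i/n);p=np.array([cx-L*np.cos(a),cy-L*np.sin(a)]);d=p-[x,y]
    print(f"{d@ex:.4f} {d@ey:.4f} 0 0 0 {a0-a:.3f} 0;",end=" ")
print("\nend cmd",p,y1)
E
python3 gen.py .5597 -.0619 -42.55 46 5.6
```

```text
0.0026 0.0106 0 0 0 -0.097 0; 0.0040 0.0204 0 0 0 -0.193 0; 0.0064 0.0301 0 0 0 -0.290 0; 0.0097 0.0394 0 0 0 -0.386 0; 0.0138 0.0484 0 0 0 -0.483 0; 0.0189 0.0570 0 0 0 -0.580 0; 0.0247 0.0650 0 0 0 -0.676 0; 0.0313 0.0724 0 0 0 -0.773 0; 0.0385 0.0792 0 0 0 -0.869 0; 0.0464 0.0852 0 0 0 -0.966 0; 0.0548 0.0904 0 0 0 -1.063 0; 0.0637 0.0949 0 0 0 -1.159 0; 0.0730 0.0984 0 0 0 -1.256 0; 0.0825 0.1010 0 0 0 -1.352 0; 0.0923 0.1027 0 0 0 -1.449 0; 0.1022 0.1034 0 0 0 -1.545 0; 
end cmd [ 0.56505859 -0.2071762 ] 46.0
```

arm_command:
  series: "0.0026 0.0106 0 0 0 -0.097 0; 0.0040 0.0204 0 0 0 -0.193 0; 0.0064 0.0301 0 0 0 -0.290 0; 0.0097 0.0394 0 0 0 -0.386 0; 0.0138 0.0484 0 0 0 -0.483 0; 0.0189 0.0570 0 0 0 -0.580 0; 0.0247 0.0650 0 0 0 -0.676 0; 0.0313 0.0724 0 0 0 -0.773 0; 0.0385 0.0792 0 0 0 -0.869 0; 0.0464 0.0852 0 0 0 -0.966 0; 0.0548 0.0904 0 0 0 -1.063 0; 0.0637 0.0949 0 0 0 -1.159 0; 0.0730 0.0984 0 0 0 -1.256 0; 0.0825 0.1010 0 0 0 -1.352 0; 0.0923 0.1027 0 0 0 -1.449 0; 0.1022 0.1034 0 0 0 -1.545 0; 0.1022 0.1034 0 0 0 -1.545 0"

```text
time_s: 8.95
position: [0.5654, -0.2081, 0.1277]
tool_rot: [[0.693, 0.721, -0.0], [0.721, -0.693, -0.001], [-0.001, 0.0, -1.0]]
wrist_force: [-2.4, -2.4, 3.9]
width: 0.0184
```

```bash
python3 st.py; python3 gen.py .56505859 -.2071762 46 20 3.5;
```

```text
8.95 p [ 0.5654 -0.2081  0.1277] yaw 46.2 head [ 0.6378 -0.1327  0.1276] F [-2.4 -2.4  3.9] M [-0.51  0.35 -0.04] Ftool [-3.4 -0.1 -3.9] w 0.0184 j6 2.47
T_axis (cw on screw) -0.056 Mz -0.041
0.0002 -0.0058 0 0 0 0.057 0; 0.0007 -0.0116 0 0 0 0.113 0; 0.0015 -0.0174 0 0 0 0.170 0; 0.0026 -0.0231 0 0 0 0.227 0; 0.0041 -0.0287 0 0 0 0.284 0; 0.0059 -0.0343 0 0 0 0.340 0; 0.0080 -0.0397 0 0 0 0.397 0; 0.0104 -0.0450 0 0 0 0.454 0; 
end cmd [ 0.53989357 -0.16842547] 20.0
```

```bash
python3 gen.py .56505859 -.2071762 46 24 2;
```

```text
0.0001 -0.0036 0 0 0 0.035 0; 0.0003 -0.0072 0 0 0 0.070 0; 0.0006 -0.0107 0 0 0 0.105 0; 0.0010 -0.0143 0 0 0 0.140 0; 0.0016 -0.0178 0 0 0 0.175 0; 0.0022 -0.0214 0 0 0 0.209 0; 0.0031 -0.0248 0 0 0 0.244 0; 0.0040 -0.0283 0 0 0 0.279 0; 0.0050 -0.0317 0 0 0 0.314 0; 0.0062 -0.0351 0 0 0 0.349 0; 0.0075 -0.0385 0 0 0 0.384 0; 
end cmd [ 0.54257888 -0.17507185] 24.0
```

arm_command:
  series: "0.0001 -0.0036 0 0 0 0.035 0; 0.0003 -0.0072 0 0 0 0.070 0; 0.0006 -0.0107 0 0 0 0.105 0; 0.0010 -0.0143 0 0 0 0.140 0; 0.0016 -0.0178 0 0 0 0.175 0; 0.0022 -0.0214 0 0 0 0.209 0; 0.0031 -0.0248 0 0 0 0.244 0; 0.0040 -0.0283 0 0 0 0.279 0; 0.0050 -0.0317 0 0 0 0.314 0; 0.0062 -0.0351 0 0 0 0.349 0; 0.0075 -0.0385 0 0 0 0.384 0"

```text
time_s: 9.87
position: [0.5423, -0.1756, 0.128]
tool_rot: [[0.915, 0.403, 0.0], [0.403, -0.915, -0.002], [-0.001, 0.002, -1.0]]
wrist_force: [-0.2, -6.3, 1.6]
width: 0.0182
```

```bash
python3 st.py; python3 gen.py .54257888 -.17507185 24 4 2;
```

```text
9.8667 p [ 0.5423 -0.1756  0.128 ] yaw 23.8 head [ 0.638  -0.1335  0.1279] F [-0.2 -6.3  1.6] M [-2.22 -0.33  0.13] Ftool [-2.7  5.7 -1.6] w 0.0182 j6 2.02
T_axis (cw on screw) 0.717 Mz 0.129
0.0001 -0.0036 0 0 0 0.035 0; 0.0003 -0.0072 0 0 0 0.070 0; 0.0006 -0.0107 0 0 0 0.105 0; 0.0010 -0.0143 0 0 0 0.140 0; 0.0016 -0.0178 0 0 0 0.175 0; 0.0022 -0.0214 0 0 0 0.209 0; 0.0031 -0.0248 0 0 0 0.244 0; 0.0040 -0.0283 0 0 0 0.279 0; 0.0050 -0.0317 0 0 0 0.314 0; 0.0062 -0.0351 0 0 0 0.349 0; 
end cmd [ 0.53395017 -0.14046399] 4.0
```

arm_command:
  series: "0.0001 -0.0036 0 0 0 0.035 0; 0.0003 -0.0072 0 0 0 0.070 0; 0.0006 -0.0107 0 0 0 0.105 0; 0.0010 -0.0143 0 0 0 0.140 0; 0.0016 -0.0178 0 0 0 0.175 0; 0.0022 -0.0214 0 0 0 0.209 0; 0.0031 -0.0248 0 0 0 0.244 0; 0.0040 -0.0283 0 0 0 0.279 0; 0.0050 -0.0317 0 0 0 0.314 0; 0.0062 -0.0351 0 0 0 0.349 0"

```text
time_s: 10.7
position: [0.5339, -0.1407, 0.1279]
tool_rot: [[0.998, 0.066, 0.0], [0.066, -0.998, -0.002], [0.0, 0.002, -1.0]]
wrist_force: [1.3, -5.4, 1.3]
width: 0.0184
```

```bash
python3 st.py
```

```text
10.7 p [ 0.5339 -0.1407  0.1279] yaw 3.8 head [ 0.6382 -0.1338  0.1279] F [ 1.3 -5.4  1.3] M [-1.88 -0.49  0.18] Ftool [ 0.9  5.5 -1.3] w 0.0184 j6 1.61
T_axis (cw on screw) 0.753 Mz 0.184
```

Still at running friction, about 0.75. I'll use another 20° step with the same geometry.

arm_command:
  series: "0.0001 -0.0036 0 0 0 0.035 0; 0.0003 -0.0072 0 0 0 0.070 0; 0.0006 -0.0107 0 0 0 0.105 0; 0.0010 -0.0143 0 0 0 0.140 0; 0.0016 -0.0178 0 0 0 0.175 0; 0.0022 -0.0214 0 0 0 0.209 0; 0.0031 -0.0248 0 0 0 0.244 0; 0.0040 -0.0283 0 0 0 0.279 0; 0.0050 -0.0317 0 0 0 0.314 0; 0.0062 -0.0351 0 0 0 0.349 0"

```text
time_s: 11.53
position: [0.538, -0.1051, 0.1278]
tool_rot: [[0.96, -0.279, 0.001], [-0.279, -0.96, -0.002], [0.001, 0.002, -1.0]]
wrist_force: [-0.1, -4.4, 0.9]
width: 0.0182
```

```bash
python3 st.py
```

```text
11.5333 p [ 0.538  -0.1051  0.1278] yaw -16.2 head [ 0.6383 -0.1342  0.1279] F [-0.1 -4.4  0.9] M [-1.8  -0.75  0.26] Ftool [ 1.2  4.3 -0.9] w 0.0182 j6 1.19
T_axis (cw on screw) 0.694 Mz 0.257
```

arm_command:
  series: "0.0001 -0.0036 0 0 0 0.035 0; 0.0003 -0.0072 0 0 0 0.070 0; 0.0006 -0.0107 0 0 0 0.105 0; 0.0010 -0.0143 0 0 0 0.140 0; 0.0016 -0.0178 0 0 0 0.175 0; 0.0022 -0.0214 0 0 0 0.209 0; 0.0031 -0.0248 0 0 0 0.244 0; 0.0040 -0.0283 0 0 0 0.279 0; 0.0050 -0.0317 0 0 0 0.314 0; 0.0062 -0.0351 0 0 0 0.349 0"

```text
time_s: 12.37
position: [0.5537, -0.0731, 0.1278]
tool_rot: [[0.807, -0.59, 0.001], [-0.59, -0.807, -0.002], [0.002, 0.001, -1.0]]
wrist_force: [0.9, -4.5, 0.7]
width: 0.0179
```

```bash
python3 st.py; python3 gen.py .5535 -.0727 -36 46 5.6
```

```text
12.3667 p [ 0.5537 -0.0731  0.1278] yaw -36.2 head [ 0.6381 -0.1348  0.128 ] F [ 0.9 -4.5  0.7] M [-1.89 -0.95  0.47] Ftool [ 3.4  3.1 -0.6] w 0.0179 j6 0.79
T_axis (cw on screw) 0.787 Mz 0.468
0.0005 0.0101 0 0 0 -0.095 0; 0.0019 0.0198 0 0 0 -0.191 0; 0.0042 0.0293 0 0 0 -0.286 0; 0.0074 0.0385 0 0 0 -0.382 0; 0.0115 0.0475 0 0 0 -0.477 0; 0.0164 0.0559 0 0 0 -0.572 0; 0.0221 0.0639 0 0 0 -0.668 0; 0.0285 0.0713 0 0 0 -0.763 0; 0.0356 0.0780 0 0 0 -0.859 0; 0.0433 0.0841 0 0 0 -0.954 0; 0.0515 0.0894 0 0 0 -1.050 0; 0.0603 0.0938 0 0 0 -1.145 0; 0.0694 0.0974 0 0 0 -1.240 0; 0.0788 0.1002 0 0 0 -1.336 0; 0.0884 0.1020 0 0 0 -1.431 0; 
end cmd [ 0.56505859 -0.2071762 ] 46.0
```

Still near 0.79, with about 2.35 rad turned. Return stroke next.

arm_command:
  series: "0.0005 0.0101 0 0 0 -0.095 0; 0.0019 0.0198 0 0 0 -0.191 0; 0.0042 0.0293 0 0 0 -0.286 0; 0.0074 0.0385 0 0 0 -0.382 0; 0.0115 0.0475 0 0 0 -0.477 0; 0.0164 0.0559 0 0 0 -0.572 0; 0.0221 0.0639 0 0 0 -0.668 0; 0.0285 0.0713 0 0 0 -0.763 0; 0.0356 0.0780 0 0 0 -0.859 0; 0.0433 0.0841 0 0 0 -0.954 0; 0.0515 0.0894 0 0 0 -1.050 0; 0.0603 0.0938 0 0 0 -1.145 0; 0.0694 0.0974 0 0 0 -1.240 0; 0.0788 0.1002 0 0 0 -1.336 0; 0.0884 0.1020 0 0 0 -1.431 0; 0.0884 0.1020 0 0 0 -1.431 0"

```text
time_s: 13.7
position: [0.5651, -0.2079, 0.1276]
tool_rot: [[0.694, 0.72, -0.001], [0.72, -0.694, -0.0], [-0.001, -0.0, -1.0]]
wrist_force: [-3.1, -2.1, 4.6]
width: 0.0181
```

arm_command:
  series: "0.0001 -0.0036 0 0 0 0.035 0; 0.0003 -0.0072 0 0 0 0.070 0; 0.0006 -0.0107 0 0 0 0.105 0; 0.0010 -0.0143 0 0 0 0.140 0; 0.0016 -0.0178 0 0 0 0.175 0; 0.0022 -0.0214 0 0 0 0.209 0; 0.0031 -0.0248 0 0 0 0.244 0; 0.0040 -0.0283 0 0 0 0.279 0; 0.0050 -0.0317 0 0 0 0.314 0; 0.0062 -0.0351 0 0 0 0.349 0"

```text
time_s: 14.53
position: [0.5437, -0.1787, 0.1279]
tool_rot: [[0.901, 0.433, 0.001], [0.433, -0.901, -0.002], [-0.0, 0.002, -1.0]]
wrist_force: [-0.2, -5.6, 1.1]
width: 0.0181
```

```bash
python3 st.py
```

```text
14.5333 p [ 0.5437 -0.1787  0.1279] yaw 25.7 head [ 0.6379 -0.1334  0.1279] F [-0.2 -5.6  1.1] M [-2.06 -0.36  0.06] Ftool [-2.6  5.  -1.1] w 0.0181 j6 2.06
T_axis (cw on screw) 0.577 Mz 0.063
```

arm_command:
  series: "0 -0.0022 0 0 0 0.022 0; 0.0001 -0.0045 0 0 0 0.044 0; 0.0002 -0.0068 0 0 0 0.066 0; 0.0004 -0.009 0 0 0 0.088 0; 0.0006 -0.0113 0 0 0 0.11 0; 0.0009 -0.0135 0 0 0 0.132 0; 0.0012 -0.0158 0 0 0 0.154 0; 0.0016 -0.0179 0 0 0 0.175 0"

```text
time_s: 15.2
position: [0.5375, -0.1619, 0.1278]
tool_rot: [[0.963, 0.27, 0.001], [0.27, -0.963, -0.002], [-0.0, 0.002, -1.0]]
wrist_force: [0.3, -4.9, 1.7]
width: 0.0182
```

```bash
python3 st.py
```

```text
15.2 p [ 0.5375 -0.1619  0.1278] yaw 15.7 head [ 0.6381 -0.1336  0.1278] F [ 0.3 -4.9  1.7] M [-1.99 -0.46  0.19] Ftool [-1.   4.8 -1.7] w 0.0182 j6 1.86
T_axis (cw on screw) 0.691 Mz 0.194
```

arm_command:
  series: "0 -0.0022 0 0 0 0.022 0; 0.0001 -0.0045 0 0 0 0.044 0; 0.0002 -0.0068 0 0 0 0.066 0; 0.0004 -0.009 0 0 0 0.088 0; 0.0006 -0.0113 0 0 0 0.11 0; 0.0009 -0.0135 0 0 0 0.132 0; 0.0012 -0.0158 0 0 0 0.154 0; 0.0016 -0.0179 0 0 0 0.175 0"

```text
time_s: 15.87
position: [0.5342, -0.1442, 0.1278]
tool_rot: [[0.995, 0.099, 0.001], [0.099, -0.995, -0.002], [0.001, 0.002, -1.0]]
wrist_force: [1.3, -5.3, -0.2]
width: 0.018
```

```bash
python3 st.py
```

```text
15.8667 p [ 0.5342 -0.1442  0.1278] yaw 5.7 head [ 0.6382 -0.1339  0.1279] F [ 1.3 -5.3 -0.2] M [-1.92 -0.53  0.22] Ftool [0.8 5.4 0.2] w 0.018 j6 1.65
T_axis (cw on screw) 0.78 Mz 0.22
```

arm_command:
  series: "0 -0.0022 0 0 0 0.022 0; 0.0001 -0.0045 0 0 0 0.044 0; 0.0002 -0.0068 0 0 0 0.066 0; 0.0004 -0.009 0 0 0 0.088 0; 0.0006 -0.0113 0 0 0 0.11 0; 0.0009 -0.0135 0 0 0 0.132 0; 0.0012 -0.0158 0 0 0 0.154 0; 0.0016 -0.0179 0 0 0 0.175 0"

```text
time_s: 16.53
position: [0.534, -0.1261, 0.1277]
tool_rot: [[0.997, -0.076, 0.001], [-0.076, -0.997, -0.002], [0.001, 0.002, -1.0]]
wrist_force: [0.4, -6.0, 0.9]
width: 0.0183
```

```bash
python3 st.py
```

```text
16.5333 p [ 0.534  -0.1261  0.1277] yaw -4.3 head [ 0.6382 -0.1341  0.1278] F [ 0.4 -6.   0.9] M [-1.91 -0.66  0.24] Ftool [ 0.8  6.  -0.8] w 0.0183 j6 1.44
T_axis (cw on screw) 0.856 Mz 0.237
```

arm_command:
  series: "0 -0.0022 0 0 0 0.022 0; 0.0001 -0.0045 0 0 0 0.044 0; 0.0002 -0.0068 0 0 0 0.066 0; 0.0004 -0.009 0 0 0 0.088 0; 0.0006 -0.0113 0 0 0 0.11 0; 0.0009 -0.0135 0 0 0 0.132 0; 0.0012 -0.0158 0 0 0 0.154 0; 0.0016 -0.0179 0 0 0 0.175 0"

```text
time_s: 17.2
position: [0.5369, -0.1085, 0.1277]
tool_rot: [[0.969, -0.248, 0.001], [-0.248, -0.969, -0.002], [0.001, 0.002, -1.0]]
wrist_force: [1.2, -4.9, -0.8]
width: 0.018
```

```bash
python3 st.py
```

```text
17.2 p [ 0.5369 -0.1085  0.1277] yaw -14.4 head [ 0.6381 -0.1344  0.1278] F [ 1.2 -4.9 -0.8] M [-2.   -0.81  0.41] Ftool [2.4 4.4 0.8] w 0.018 j6 1.23
T_axis (cw on screw) 0.867 Mz 0.406
```

```bash
cat > avg.py <<'E'
from station import status,viewer
import numpy as np
v=[]
for i in range(8):
    s=status.sense();p=np.array(s["position"]);f=s["wrist_force"];m=s["ft_torque"];r=p-[.6368,-.1325,0]
    v.append(m[2]+r[0]*f[1]-r[1]*f[0]); viewer.grab_frame("wrist")
print(np.round(v,3),np.mean(v).round(3),s["time_s"])
E
python3 avg.py
```

```text
[0.867 0.795 0.87  0.838 0.874 0.796 0.806 0.79 ] 0.829 17.55
```

arm_command:
  series: "0 -0.0022 0 0 0 0.022 0; 0.0001 -0.0045 0 0 0 0.044 0; 0.0002 -0.0068 0 0 0 0.066 0; 0.0004 -0.009 0 0 0 0.088 0"

```text
time_s: 17.93
position: [0.5395, -0.0998, 0.1276]
tool_rot: [[0.943, -0.332, 0.001], [-0.332, -0.943, -0.002], [0.001, 0.002, -1.0]]
wrist_force: [1.0, -5.4, -0.3]
width: 0.0182
```

```bash
python3 avg.py
```

```text
[0.958 0.831 0.9   0.953 0.811 0.879 0.887 0.906] 0.89 18.2833
```

arm_command:
  series: "0 -0.0022 0 0 0 0.022 0; 0.0001 -0.0045 0 0 0 0.044 0; 0.0002 -0.0068 0 0 0 0.066 0; 0.0004 -0.009 0 0 0 0.088 0; 0.0006 -0.0113 0 0 0 0.11 0; 0.0009 -0.0135 0 0 0 0.132 0; 0.0012 -0.0158 0 0 0 0.154 0; 0.0016 -0.0179 0 0 0 0.175 0"

```text
time_s: 19.0
position: [0.5468, -0.0835, 0.1276]
tool_rot: [[0.872, -0.49, 0.0], [-0.49, -0.872, -0.002], [0.001, 0.002, -1.0]]
wrist_force: [1.4, -4.4, 0.4]
width: 0.0181
```

```bash
python3 avg.py; python3 st.py
```

```text
[0.916 0.912 0.965 0.894 0.898 1.01  0.877 0.897] 0.921 19.35
19.4 p [ 0.5468 -0.0836  0.1276] yaw -29.3 head [ 0.6379 -0.1347  0.1277] F [ 0.7 -5.7  0.8] M [-2.1  -0.8   0.48] Ftool [ 3.4  4.6 -0.8] w 0.0182 j6 0.93
T_axis (cw on screw) 0.961 Mz 0.485
```

arm_command:
  series: "0 -0.0004 0 0 0 0.004 0; 0 -0.0008 0 0 0 0.008 0; 0 -0.0012 0 0 0 0.012 0; 0 -0.0016 0 0 0 0.016 0; 0 -0.002 0 0 0 0.02 0; 0 -0.0025 0 0 0 0.024 0; 0 -0.0029 0 0 0 0.028 0; 0 -0.0033 0 0 0 0.032 0"

```text
time_s: 20.07
position: [0.5484, -0.0808, 0.1276]
tool_rot: [[0.856, -0.517, 0.0], [-0.517, -0.856, -0.002], [0.001, 0.002, -1.0]]
wrist_force: [1.8, -5.6, -0.1]
width: 0.018
```

```bash
python3 avg.py; python3 st.py
```

```text
[1.067 0.976 0.99  1.016 0.968 1.037 0.891 1.074] 1.002 20.4167
20.4667 p [ 0.5484 -0.0808  0.1276] yaw -31.1 head [ 0.6379 -0.1348  0.1277] F [ 1.3 -6.3 -0.4] M [-2.2  -0.78  0.58] Ftool [4.4 4.7 0.4] w 0.0184 j6 0.89
T_axis (cw on screw) 1.073 Mz 0.584
```

arm_command:
  series: "0 -0.0004 0 0 0 0.004 0; 0 -0.0008 0 0 0 0.008 0; 0 -0.0012 0 0 0 0.012 0; 0 -0.0016 0 0 0 0.016 0; 0 -0.002 0 0 0 0.02 0; 0 -0.0025 0 0 0 0.024 0; 0 -0.0029 0 0 0 0.028 0; 0 -0.0033 0 0 0 0.032 0; 0.0001 -0.0037 0 0 0 0.036 0; 0.0001 -0.0041 0 0 0 0.04 0"

```text
time_s: 21.3
position: [0.5505, -0.0773, 0.1275]
tool_rot: [[0.835, -0.551, 0.0], [-0.551, -0.835, -0.002], [0.001, 0.002, -1.0]]
wrist_force: [1.0, -5.2, -0.2]
width: 0.0182
```

```bash
python3 avg.py; python3 st.py
```

```text
[1.049 1.056 1.136 1.063 1.038 0.936 1.067 1.002] 1.043 21.65
21.7 p [ 0.5506 -0.0773  0.1275] yaw -33.4 head [ 0.6378 -0.1348  0.1277] F [ 1.3 -6.2  0.4] M [-2.18 -0.79  0.59] Ftool [ 4.5  4.4 -0.4] w 0.0183 j6 0.84
T_axis (cw on screw) 1.054 Mz 0.592
```

The slow-turn reading is 1.04 N m, so the true torque is 1.04–1.14, on target. I'll release without backing off, then check before retreating.

arm_command:
  series: "0 0 0 0 0 0 0.25; 0 0 0 0 0 0 0.3; 0 0 0 0 0 0 0.4; 0 0 0 0 0 0 0.5; 0 0 0 0 0 0 0.6; 0 0 0 0 0 0 0.6"

```text
time_s: 22.2
position: [0.5497, -0.0765, 0.1267]
tool_rot: [[0.835, -0.551, -0.002], [-0.551, -0.835, 0.0], [-0.002, 0.001, -1.0]]
wrist_force: [-0.4, -2.5, -1.7]
width: 0.0512
```

```bash
python3 st.py; python3 - <<'E'
from station import viewer
from h import *
import pickle
t=[];fr={n:viewer.grab_frame(n) for n in("wrist","side","scene")};pickle.dump(fr,open("w4.pkl","wb"))
t=[cv2.resize(fr["wrist"]["img"][:,:,::-1],(400,300))]
for n in("side","scene"):
    q=proj(fr[n],[[.6,-.11,.14]])[0];x,y=int(q[0])-50,int(q[1])-37;print(n,x,y);t.append(crop(fr[n],x,y,100,4)[:300])
t.append(t[0]*0)
cv2.imwrite("pics/c4.png",np.vstack([np.hstack(t[:2]),np.hstack(t[2:])]))
E
```

```text
22.2 p [ 0.5497 -0.0765  0.1267] yaw -33.4 head [ 0.6369 -0.134   0.1265] F [-0.4 -2.5 -1.7] M [-1.17  0.16  0.11] Ftool [1.1 2.3 1.7] w 0.0512 j6 0.84
T_axis (cw on screw) 0.345 Mz 0.109
side 240 182
scene 228 227
```

View pics/c4.png

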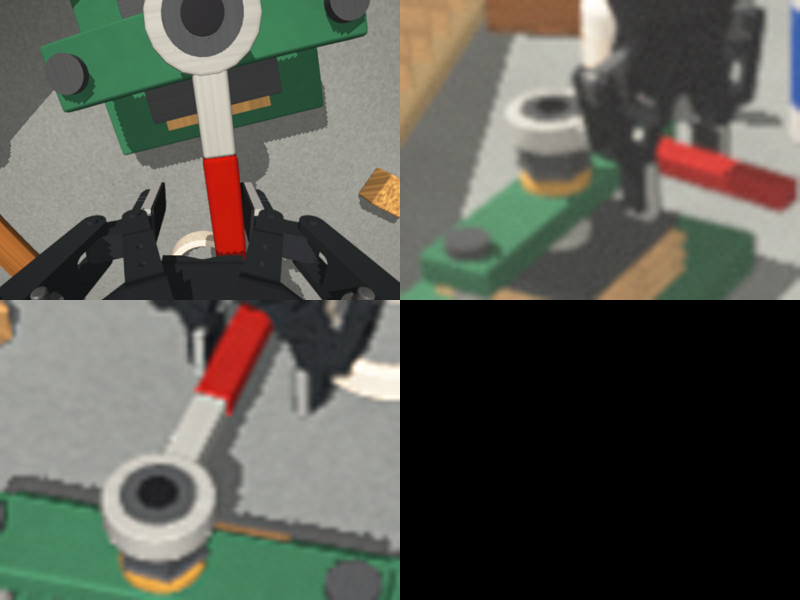

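The wrist view shows the handle has swung about 6° towards the right pad and may be touching it. That is the ratchet's free direction, so it does no harm. I'll centre over the handle, open fully and lift off.

arm_command:
  series: "0 0.004 0 0 0 0 0.8; 0 0.01 0 0 0 0 1; 0 0.01 0 0 0 0 1; 0 0.01 0 0 0 0 1; 0 0.01 -0.01 0 0 0 1; 0 0.01 -0.03 0 0 0 1; 0 0.01 -0.06 0 0 0 1; 0 0.01 -0.09 0 0 0 1; -0.03 0.01 -0.12 0 0 0 1; -0.06 0.01 -0.13 0 0 0 1; -0.09 0.01 -0.13 0 0 0 1; -0.09 0.01 -0.13 0 0 0 1; -0.09 0.01 -0.13 0 0 0 1"

```text
time_s: 23.43
position: [0.4697, -0.0348, 0.2591]
tool_rot: [[0.836, -0.548, 0.003], [-0.548, -0.836, 0.001], [0.002, -0.003, -1.0]]
wrist_force: [0.4, -0.2, -0.1]
width: 0.0851
```

```bash
python3 st.py; python3 - <<'E'
from station import viewer
from h import *
import pickle
fr={n:viewer.grab_frame(n) for n in("wrist","side","scene")};pickle.dump(fr,open("w5.pkl","wb"))
t=[cv2.resize(fr["wrist"]["img"][:,:,::-1],(400,300))]
for n in("side","scene"):
    q=proj(fr[n],[[.59,-.1,.14]])[0];x,y=int(q[0])-50,int(q[1])-37;print(n,x,y);t.append(crop(fr[n],x,y,100,4)[:300])
t.append(cv2.resize(fr["side"]["img"][:,:,::-1],(400,300)))
cv2.imwrite("pics/c5.png",np.vstack([np.hstack(t[:2]),np.hstack(t[2:])]))
E
```

```text
23.4333 p [ 0.4697 -0.0348  0.2591] yaw -33.2 head [ 0.5571 -0.0921  0.2593] F [ 0.4 -0.2 -0.1] M [-0.07 -0.02  0.03] Ftool [ 0.4 -0.1  0.1] w 0.0851 j6 0.73
T_axis (cw on screw) 0.013 Mz 0.026
side 243 184
scene 232 223
```

View pics/c5.png

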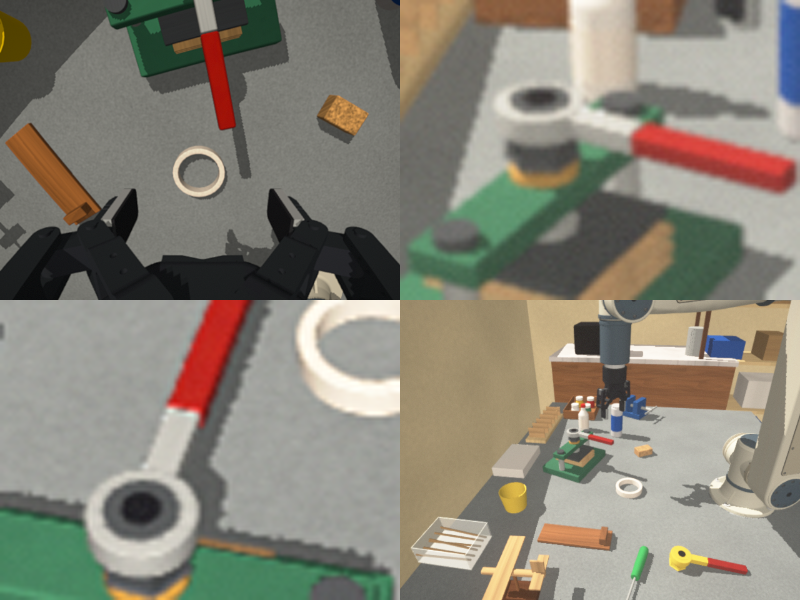

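```bash
python3 - <<'E'
import pickle;from h import *
from scipy.optimize import least_squares
fr=pickle.load(open("w5.pkl","rb"));obs={}
for n in("wrist","side","scene"):
    f=fr[n];im=f["img"].astype(int);q=proj(f,[[.56,-.07,.14]])[0]
    m=((im[:,:,0]>100)&(im[:,:,1]<70)&(im[:,:,2]<80)).astype(np.uint8)
    k,l,st,c=cv2.connectedComponentsWithStats(m);i=min((i for i in range(1,k) if st[i,4]>60),key=lambda i:np.hypot(*(c[i]-q)))
    pts=cv2.convexHull(np.argwhere(l==i)[:,::-1].astype(np.float32))
    M=cv2.moments(pts);print(n,st[i],c[i],M["m10"]/M["m00"],M["m01"]/M["m00"]);obs[n]=(c[i],cv2.fillConvexPoly(np.zeros((480,640),np.uint8),pts.astype(int),1))
for p,q in(("side","scene"),("wrist","scene"),("wrist","side")): print(p,q,tri(fr[p],obs[p][0],fr[q],obs[q][0]))
# fit box silhouette moments: params C(3),yaw,tilt
def feats(mk):
    M=cv2.moments(mk,True);return np.array([M["m10"]/M["m00"],M["m01"]/M["m00"],M["mu20"]/M["m00"]/20,M["mu11"]/M["m00"]/20,M["mu02"]/M["m00"]/20])
def res(x,cams):
    r=[]
    u=np.array([np.cos(x[3])*np.cos(x[4]),np.sin(x[3])*np.cos(x[4]),-np.sin(x[4])]);s=np.array([-np.sin(x[3]),np.cos(x[3]),0]);w=np.cross(u,s)
    if w[2]<0:w=-w
    B=np.array([x[:3]+a*.052*u+b*.01*s+c*.008*w for a in(-1,1) for b in(-1,1) for c in(-1,1)])
    for n in cams:
        S=8;h=cv2.convexHull((proj(fr[n],B)).astype(np.float32));M=cv2.moments(h)
        r.append(np.array([M["m10"]/M["m00"],M["m01"]/M["m00"],M["mu20"]/M["m00"]/20,M["mu11"]/M["m00"]/20,M["mu02"]/M["m00"]/20])-feats(obs[n][1]))
    return np.concatenate(r)
for cams in(("wrist","side","scene"),("side","scene")):
    o=least_squares(res,[.55,-.06,.14,np.radians(140),0.],args=(cams,),x_scale=[.01,.01,.01,.1,.1],diff_step=1e-4)
    print(cams,o.x.round(4),"yaw",np.degrees(o.x[3]).round(1),"cost",o.cost.round(2))
    print("axis at 105mm:",(o.x[:3]-.105*np.array([np.cos(o.x[3])*np.cos(o.x[4]),np.sin(o.x[3])*np.cos(o.x[4]),-np.sin(o.x[4])])).round(4))
E
```

```text
wrist [ 320   50   57  158 4506] [349.03550821 127.15246338] 348.68277356446373 126.5380642831347
side [302 216  39  15 186] [320.69354839 223.91397849] 321.0612386917188 223.26583159359777
scene [274 217  21  38 325] [284.77846154 233.62769231] 284.4767676767677 234.64242424242425
side scene (array([ 0.52082937, -0.08867202,  0.14478432]), [np.float64(0.0016816244572337017), np.float64(0.0016816244572334953)])
wrist scene (array([ 0.52715846, -0.09116253,  0.15375766]), [np.float64(0.001360300418990091), np.float64(0.0013603004189901193)])
wrist side (array([ 0.52478839, -0.09372806,  0.14042488]), [np.float64(0.00198848710093076), np.float64(0.001988487100930783)])
('wrist', 'side', 'scene') [ 0.5229 -0.091   0.1453  2.7899  0.1909] yaw 159.8 cost 3.22
axis at 105mm: [ 0.6197 -0.1265  0.1652]
('side', 'scene') [ 0.5213 -0.089   0.146   2.7704  0.0778] yaw 158.7 cost 1.27
axis at 105mm: [ 0.6189 -0.127   0.1541]
```

```bash
python3 - <<'E'
import pickle;from h import *
def cen(f,X):
    im=f["img"].astype(int);q=proj(f,[X])[0];m=((im[:,:,0]>100)&(im[:,:,1]<70)&(im[:,:,2]<80)).astype(np.uint8)
    k,l,st,c=cv2.connectedComponentsWithStats(m);i=min((i for i in range(1,k) if st[i,4]>60),key=lambda i:np.hypot(*(c[i]-q)));return l==i,c[i]
for fn,X in(("fr0.pkl",[.492,.268,.042]),("w5.pkl",[.523,-.09,.146])):
    fr=pickle.load(open(fn,"rb"));a,b=fr["scene"],fr["side"];ma,ca=cen(a,X);mb,cb=cen(b,X);print(fn,"centre",tri(a,ca,b,cb))
    # split halves along principal axis (by median) -> two points along the bar
    def halves(m,f,X,d):
        p=np.argwhere(m)[:,::-1].astype(float);c=p.mean(0);v=np.linalg.svd(p-c,full_matrices=False)[2][0]
        dd=proj(f,[X+d])[0]-proj(f,[X-d])[0];v=v if v@dd>0 else -v
        t=(p-c)@v;return p[t>np.quantile(t,.7)].mean(0),p[t<np.quantile(t,.3)].mean(0)
    A=np.array([.615,.267,.042]) if fn=="fr0.pkl" else np.array([.637,-.133,.146])
    d=(np.array(X)-A)*.2
    o=halves(ma,a,np.array(X),d);s=halves(mb,b,np.array(X),d)
    F=tri(a,o[0],b,s[0])[0];N=tri(a,o[1],b,s[1])[0];print("outer",F,"inner",N,"tilt down",(N[2]-F[2])/np.linalg.norm((F-N)[:2]))
E
```

```text
fr0.pkl centre (array([0.48812034, 0.27237079, 0.03869759]), [np.float64(0.0014823136520690657), np.float64(0.001482313652068298)])
outer [0.45184281 0.27257997 0.03866379] inner [0.52418239 0.27168718 0.03900889] tilt down 0.004770159157635882
w5.pkl centre (array([ 0.52082937, -0.08867202,  0.14478432]), [np.float64(0.0016816244572334415), np.float64(0.001681624457233751)])
outer [ 0.48619942 -0.07576848  0.14428145] inner [ 0.5549065  -0.10092254  0.14666709] tilt down 0.03260551170480227
```

Measured tilt is about 0.03 rad and the grip height fits a fully seated wrench. The robot is clear of everything, so I'm handing in.

```bash
python3 -c "
from station import order;print(order.job_done())"
```

```text
the job is handed in; nothing more can be done
None
```

The wrench is sitting home on the press screw and the boards are clamped at about 1.04 N m as read. The job is handed in, at about 24 s of the 72 s allowed; no verdict is reported.

**What I did:** I picked the wrench off its rest and set the socket over the hex at the 26° measured from the wrist image. It went down to about 2 mm above the head's foot. I then made three clockwise strokes, with two return strokes of 88° and 82° on which the ratchet slipped, and finished the last stroke very slowly. After that I let go and moved the arm clear.

**Last checks:**
- **Torque:** The final slow standing reading averaged 1.04 N m. With the stated low bias the true value is probably 1.04–1.14, or roughly 115–165 N on the boards.
- **Seating:** After release the cameras put the wrench's tilt at about 0.03 rad. The grip's height of about 0.145 m agrees with a fully seated wrench (0.146 m).
- **Robot clear:** The wrist force was about zero and the gripper is away from everything.
- **Bystanders:** None that I could see in the last pictures had visibly moved. I did not measure them.

**What disagreed:**
- **Tilt fits:** A rough box-shape fit gave noisier tilts of 0.08 and 0.19 rad. I trusted the triangulated two-point check, which read 0.005 rad on the wrench lying level at the start.
- **Torque against rotation:** I estimated about 3.3 rad of total screw rotation. If the plate met the boards by 2.6 rad, that would mean at least 1.2 N m, more than I measured.
- **Handle on release:** The handle swung back about 6° as the fingers opened. That is the ratchet's free direction, so it should not have loosened the screw.

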